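Set the airbrush air selector to the ring outlet and open the valve

ROBOT

A 7-joint arm with a two-finger parallel gripper is mounted at the origin on a cart in front of the work surface, level with it; the furniture and walls round the work are solid. World frame = base frame: x ahead of the robot, y to its left, z up, the work surface at z = 0. Lengths are in m, angles in rad, forces in N, time in s.
With the tool pointing down it reaches from about 0.35 to 0.9 m from the base axis. Payload 8.1 kg.
Tool frame: the origin (TCP) lies between the finger pads; the fingertips stand 22 mm ahead of it and the grasp point (between the pads) lies 3 mm ahead of it; z points along the fingers, y is the line along which they close (so a half turn about z gives the same grasp; the last joint's range is limited). The gripper opens to 85 mm and grips with 20 to 120 N. Pads are 22 mm wide; open, the fingers measure 114 mm over their backs; the gripper's body (76 mm by 85 mm) begins 54 mm behind the grasp point. The pads swing forward as they close: fully open they stand 13 mm farther back than shut.
Start: joints at [1.14, 0.434, 0.025, 1.573, -0.012, 1.134, -0.075], TCP at [0.201, -0.592, 0.253] pointing down, gripper open.
Joint ranges: [-2.62, 2.62], [-0.44, 2.09], [-1.27, 1.32], [0.08, 2.57], [-1.32, 4.46], [0.12, 2], [-2.74, 2.74]. Speed limits (rad/s): [2.22, 2.22, 3.01, 3.01, 3.14, 3.14, 3.14].

INTERFACE

Orientations are given as a rotation vector (axis times angle).
In Python, from station import manip gives the robot as it stands. Calls block until the motion is done:
- manip.reach(position, orientation): joint-space move of the TCP to a pose.
- manip.movel(position, rotation=None, feed=0.15): straight line of the TCP; rotation=None keeps the orientation; feed is the mean speed in m/s.
- manip.movej(angles): joint-space move.
- manip.gripper_open() and manip.grab(): open the fingers fully, or close them until they stop; the grip force is fixed at half the most.
- manip.pause(seconds).
- manip.ik(position, orientation): joint angles nearest the present ones, or None.
- manip.observe(): the state.
- manip.camera(name): name is "scene" or "top" or "wrist"; returns the picture (480x640x3 uint8, red, green, blue); there is no depth.
- manip.get_calibration(name): a dict with "fovy" (degrees; the focal length in pixels is half the picture's height over the tangent of half this angle, whatever the lens; pixels are square), "cx", "cy" (the principal point, pixels), "origin" and "attitude" of the camera in the world; the wrist camera has in their place "tool_from_camera" (4x4, takes a point from camera to tool coordinates, whose origin is the TCP and whose axes are the flange's). Camera axes: x right, y down, z forward; pixel columns grow to the right and rows downward; lengths in m; the calibration is good to about 2 mm. A picture is of the moment at which its call begins: read the wrist's pose just before it. get_calibration takes no time and is no camera call.
A pose or a line that the arm cannot do raises manip.Unreachable and nothing moves.
- manip.close_job(): hands the job in; it is judged then, once.
Trained networks look in the newest picture that a camera, given by its name, has taken for a name from the list of things; names that differ only in an ending like _2 or _b are one class to them, and where a whole thing is asked for, a point or a joint stands for the part that bears it (a point fixed in the world has none). Each returns a list of dicts, best first, with "p" (0 to 1); they miss things now and then, are a little off and sometimes report something else, mostly with a low value. They report only what shows in the picture. A call takes as long as a camera call. They do not tell look-alikes from the thing itself.
- manip.search_frame(camera, thing): "extent" ([centre column, centre row, width, height] in pixels, round what is visible of it).
- manip.tip_of(camera, thing): "point" ([column, row] in pixels: a listed point, or the origin of a listed thing).
The state is a dict: "time": time; "joints": joint angles; "qd": joint speeds; "tau": joint torques, N m; "position": TCP position; "tcp_rot": TCP orientation; "force": force on the tool from outside, world axes, zero at the start; "wrist_torque": the same for the moment, N m; "width": finger opening in m; "grasp_force": force on a finger pad.
Only numpy, scipy, OpenCV 4.12 (cv2) and the standard library are available. Lean on these libraries where they do the work, as an engineer would, in place of code of your own. Each camera call takes 0.05 s, during which the arm holds its last target. There are 200 camera calls.

TASK

Feed air to the airbrush outlet marked with the ring: with the fingertips, gently push the upright tab of the selector round until it has clicked in pointing at the white ring marker. Only then press the round button on the front of the selector fully down and let it come up again. Do not grip or lift anything, and leave the things standing around the selector where they are.

Things in the scene. Friction and masses are not known exactly. Their poses are not given: they have to be found in the camera images.
- station: Fixed grey air selector: round housing 176 mm wide at the foot, 168 mm above, flat top 30 mm above the table; six brass hose tails reach 106 mm from the centre. Origin on the table under the dial's axis. Its +x axis points to its back (roughly away from the robot); a 20 mm high, 56 mm wide tongue reaches 139 mm out along its -x axis and carries the button
- hub (a point): Centre of the dial's top, on its axis, 43 mm above the table. Nine click positions lie every 40 degrees round it: at -100, -60, -20, 20, 60, 100 degrees from the station's +x axis (counter-clockwise from above) an outlet with a white marker 69 mm from the axis; at 140, 180, 220 (button side) closed ones with only a small screw head. Which marker is where varies
- dial (a joint): Angle of the aluminium dial (108 mm across), rad, counter-clockwise from above, 0 = tab along the station's +x. Starts closed, near 2.44, 3.14 or 3.84. Turns either way past a full turn (-7 to 10: compare modulo 2 pi). Sprung clicks every 0.698 rad: up to 0.17 N m (4 N at 42 mm from the axis) to push over the crest halfway between; past it the dial snaps on into the next position and stays
- tab (a point): Centre of the top edge of the dial's one upright tab: a fin 10 mm thick that runs radially from 18 to 50 mm from the axis and stands from the dial top (43 mm) up to 72 mm above the table; this point is 34 mm from the axis. Push its flat sides, along the circle. The dial is clear round it but for a 3 mm high hub cap, 18 mm across
- tab_ray (a point): The point the tab points at: on the tab's centre line, 69 mm from the axis, 31 mm above the table; when clicked in it lies over the centre of a marker.
- tag_ring: The wanted marker: white plastic ring, 27 mm outside, 15 mm hole, 6 mm high (fixed; origin at the centre of its underside, on the housing top)
- tag_disc: White marker: solid round disc 26 mm across, 6 mm high (fixed; origin at the centre of its underside, on the housing top)
- tag_square: White marker: solid 23 mm square, 6 mm high (fixed; origin at the centre of its underside, on the housing top)
- tag_cross: White marker: four-armed cross 26 mm across, arms 8 mm wide, 6 mm high (fixed; origin at the centre of its underside, on the housing top)
- tag_star: White marker: three-armed star (Y), arms 13 mm long and 8 mm wide, 6 mm high (fixed; origin at the centre of its underside, on the housing top)
- tag_bar: White marker: straight bar 28 x 9 mm, 6 mm high (fixed; origin at the centre of its underside, on the housing top)
- valve (a joint): Travel of the grey round push button: 0 up, 0.006 m fully down; spring return, about 5 N when fully down.
- valve_top (a point): Centre of the top of the push button, 28 mm across, 42 mm above the table when up, in a black collar on the tongue, 112 mm from the dial's axis along the station's -x axis. Press it straight down.
- sanding_block: Loose cork sanding block 56 x 85 x 24 mm, beside the selector; leave it. Origin at the centre of its underside.
- white_jar: Loose white primer jar, 42 mm across, 64 mm high; leave it. Origin at the centre of its underside.
- turned_blank_1: Loose green egg-shaped turned wood piece with a yellow band, 42 mm across, 54 mm high, standing on its flat foot; leave it. Origin at the centre of its underside.
- ochre_jar: Loose ochre paint jar with black cap, 39 mm across, 48 mm high; leave it. Origin at the centre of its underside.
There are look-alikes about, which are no part of the job. There is more than one size of the station; the job needs the larger.

How it is judged:
By the outcome, as a careful person would: the job done as asked, in the order asked, and still so for the second after the job is handed in, with the robot touching nothing.
It also fails if it takes over 53 s, if anything falls off the work surface, if the arm or the gripper's body presses on something with over 40 N, if the wrist force passes 120 N, or if a joint passes its speed limit or range.

## Working session

There is one attempt and no reset: what is moved stays moved. The work goes in short steps, each a Python script; the robot and the scene stay as the last script left them, time stands still between calls to the robot, and variables do not carry over. Pictures are saved under pics/ and viewed, at most 10 in all, crops included, and the job is handed in when it is done.

```bash
mkdir -p pics; ls
python3 - <<'E'
from station import manip
import cv2,numpy as np
s=manip.observe();print(s['time'],s['position'],s['tcp_rot'],s['width'])
a=[]
for c in("scene","top"):
    im=manip.camera(c);cv2.imwrite(f"pics/{c}0.png",im[:,:,::-1])
    k=manip.get_calibration(c);print(c,k)
    for t in("station","hub","tab","tag_ring","valve_top"):
        print(t,[(np.round(d['point']).tolist(),round(d['p'],2)) for d in manip.tip_of(c,t)][:4])
print(manip.get_calibration("wrist"))
E
```

```text
pics
0.0 [ 0.20101535 -0.591309    0.25253278] [-3.09803607e+00 -5.12290362e-01  6.61767709e-04] 0.08522740769449146
scene {'fovy': 54.416654726768144, 'cx': 333.62235444363137, 'cy': 240.96018684696165, 'origin': array([0.13887022, 0.31048665, 0.77082353]), 'attitude': array([-1.19969197,  2.4449476 , -0.86451426])}
station [([417.0, 175.0], 0.64), ([342.0, 276.0], 0.62)]
hub [([343.0, 262.0], 0.88), ([420.0, 161.0], 0.8)]
tab [([344.0, 268.0], 0.87), ([415.0, 150.0], 0.87)]
tag_ring []
valve_top [([451.0, 175.0], 0.57), ([341.0, 262.0], 0.5), ([386.0, 296.0], 0.47), ([248.0, 310.0], 0.15)]
top {'fovy': 50.886424795942304, 'cx': 316.7076901400812, 'cy': 245.10586852528598, 'origin': array([ 0.46193835, -0.03685282,  1.25360577]), 'attitude': array([-2.19718482,  2.16837556, -0.09623328])}
station [([314.0, 253.0], 0.74), ([333.0, 234.0], 0.25)]
hub [([449.0, 207.0], 0.62)]
tab [([306.0, 264.0], 0.97), ([446.0, 195.0], 0.69)]
tag_ring [([338.0, 252.0], 0.42)]
valve_top [([318.0, 298.0], 0.51), ([459.0, 236.0], 0.42)]
{'fovy': 62.40064235363966, 'cx': 318.8011864323926, 'cy': 238.6559019293809, 'tool_from_camera': array([[ 3.73360831e-04, -9.61894384e-01, -2.73421020e-01,
         6.96540643e-02],
       [ 9.99999894e-01,  2.85845594e-04,  3.59912052e-04,
         9.85372371e-04],
       [-2.68041188e-04, -2.73421125e-01,  9.61894389e-01,
        -1.21734352e-01],
       [ 0.00000000e+00,  0.00000000e+00,  0.00000000e+00,
         1.00000000e+00]])}
```

View pics/top0.png

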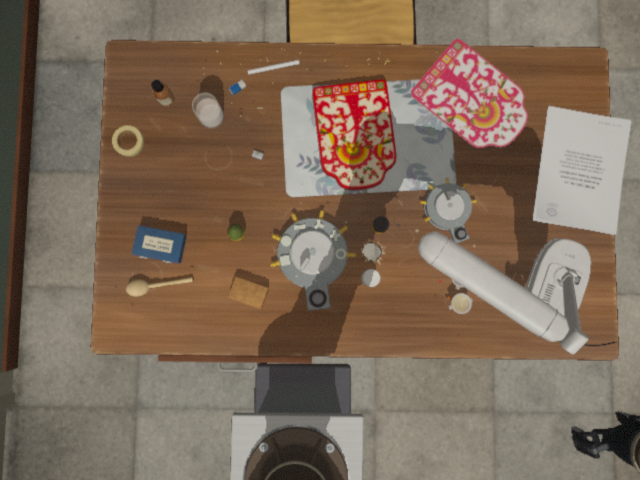

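View pics/scene0.png

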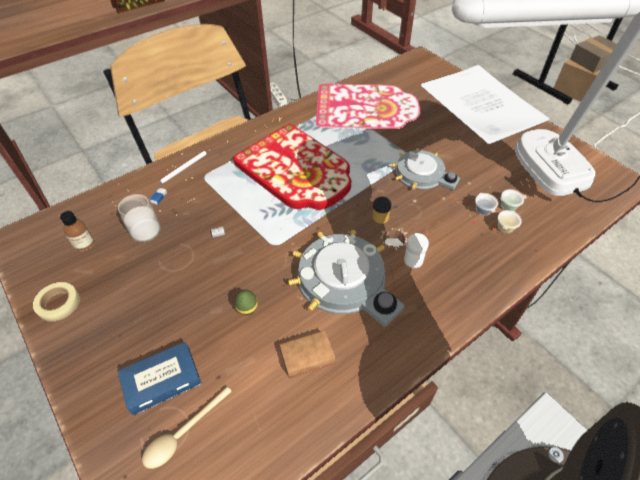

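The larger selector is at top (313,253) / scene (343,270). The one at top (449,207) / scene (420,168) is the small look-alike. The ring seems to be at top (341,254) / scene (370,250), to the right of the dial. The tab points towards the button side, and a lamp head reaches over the right of the table from top (430,245) to (575,345). I'll measure these and enlarge the station.

```bash
cat > h.py <<'E'
import numpy as np,cv2
from scipy.spatial.transform import Rotation as R
from station import manip
def cam(c,s=None):
    k=manip.get_calibration(c);f=240/np.tan(np.radians(k['fovy'])/2)
    if c=="wrist":
        T=np.eye(4);T[:3,:3]=R.from_rotvec(s['tcp_rot']).as_matrix();T[:3,3]=s['position'];T=T@k['tool_from_camera']
        return f,k['cx'],k['cy'],T[:3,3],T[:3,:3]
    return f,k['cx'],k['cy'],np.array(k['origin']),R.from_rotvec(k['attitude']).as_matrix()
def ray(C,p):
    f,cx,cy,o,A=C;d=A@np.array([(p[0]-cx)/f,(p[1]-cy)/f,1]);return o,d
def at_z(C,p,z):
    o,d=ray(C,p);return o+d*(z-o[2])/d[2]
def proj(C,P):
    f,cx,cy,o,A=C;q=A.T@(np.array(P)-o);return np.array([cx+f*q[0]/q[2],cy+f*q[1]/q[2]])
def tri(rays):
    M=np.zeros((3,3));b=np.zeros(3)
    for o,d in rays:
        d=d/np.linalg.norm(d);P=np.eye(3)-np.outer(d,d);M+=P;b+=P@o
    return np.linalg.solve(M,b)
E
python3 - <<'E'
from h import *
T=cam("top");S=cam("scene")
print("tcp proj",proj(T,[.2,-.59,.25]),proj(S,[.2,-.59,.25]))
print("lamp tip",tri([ray(T,(432,245)),ray(S,(462,10))]))
for n,pt,ps,z in[("hub",(313,253),(343,264),.043),("tab",(306,264),(344,268),.072),("valve",(318,298),(386,299),.042),("ring",(341,254),(370,250),.033)]:
    print(n,at_z(T,pt,z).round(4),at_z(S,ps,z).round(4))
for c,p in(("top",(313,253)),("scene",(345,270))):
    im=cv2.imread(f"pics/{c}0.png");u,v=p;cr=im[v-60:v+60,u-65:u+65];cr=cv2.resize(cr,None,fx=3,fy=4.0*.75,interpolation=3)
    cv2.imwrite(f"pics/cr_{c}.png",cr)
cv2.imwrite("pics/cr.png",np.hstack([cv2.imread("pics/cr_top.png"),cv2.imread("pics/cr_scene.png")]))
E
```

```text
tcp proj [595.41853125 425.00289526] [729.85416255 157.89207707]
lamp tip [ 0.52973673 -0.21839525  0.47724257]
hub [ 0.5419 -0.0354  0.043 ] [ 0.5391 -0.0323  0.043 ]
tab [ 0.5139 -0.0194  0.072 ] [ 0.515  -0.0145  0.072 ]
valve [ 0.4343 -0.0488  0.042 ] [ 0.4305 -0.0459  0.042 ]
ring [ 0.541  -0.1033  0.033 ] [ 0.5387 -0.1013  0.033 ]
```

View pics/cr.png

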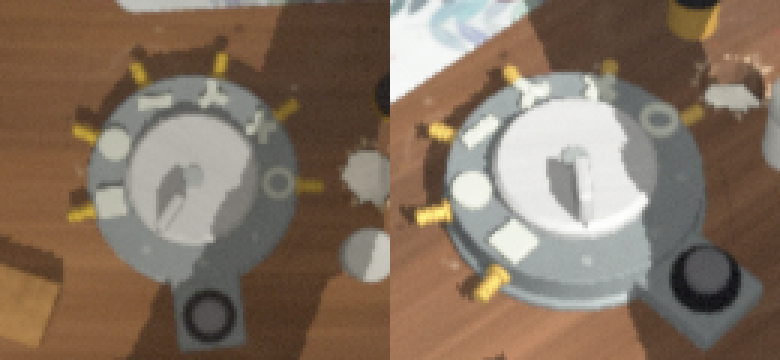

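The crop confirms it: ring at top crop (278,183), clockwise of the cross, at about -100° with the station yaw near 8°. The tab is at about 140° (top crop (172,210)), and measurements agree within 4 mm. The route is counter-clockwise past 180 and 220 to 260, which is three clicks. I'll retract first to stay clear of the lamp, swing across, then check with the wrist camera.

```bash
cat >> h.py <<'E'
def down(yaw): return (R.from_euler('z',yaw)*R.from_euler('x',np.pi)).as_rotvec()
def st(): 
    s=manip.observe();return s
def show(s): print("t",round(s['time'],2),s['position'].round(4),"F",np.round(s['force'],1),"q",np.round(s['joints'],2))
E
python3 - <<'E'
from h import *
s=st();show(s)
d=np.radians
p1=[.13,-.37,.30]; q1=manip.ik(p1,down(d(19)));print("retract",q1)
p2=[.40,-.03,.30]; q2=manip.ik(p2,down(d(86)));print("front",q2)
p3=[.47,-.04,.26];print("view",manip.ik(p3,down(d(86))))
hub=np.array([.5405,-.034])
for th in range(125,270,20):
    a=d(th);p=hub+.038*np.array([np.cos(a),np.sin(a)])-.017*np.array([-np.sin(a),np.cos(a)])
    q=manip.ik([*p,.074],down(a-np.pi/2));print(th,p.round(3),None if q is None else np.round(q,2))
E
```

```text
t 0.6 [ 0.2012 -0.5917  0.2533] F [-0.2  0.3  0.4] q [ 1.14  0.43  0.03  1.57 -0.01  1.13 -0.08]
retract [ 1.10668095e+00  6.65337669e-03 -1.02836688e-02  2.01369440e+00
  7.59673263e-05  1.12124523e+00 -1.42819270e-01]
front [ 0.57186981  0.07278549 -0.65434507  1.95732753  0.04902957  1.12694242
 -0.17207675]
view [ 0.48863759  0.24197772 -0.61723903  1.88367872  0.15923907  1.06471252
 -0.26222354]
125 [0.533 0.007] [ 0.15  0.54 -0.36  1.96  0.29  0.69 -1.34]
145 [0.519 0.002] [ 0.2   0.53 -0.42  1.99  0.33  0.68 -1.03]
165 [ 0.508 -0.008] [ 0.27  0.53 -0.48  2.01  0.38  0.68 -0.72]
185 [ 0.501 -0.02 ] [ 0.34  0.54 -0.55  2.02  0.43  0.69 -0.39]
205 [ 0.499 -0.035] [ 0.41  0.55 -0.6   2.03  0.47  0.7  -0.05]
225 [ 0.502 -0.049] [ 0.47  0.57 -0.65  2.01  0.51  0.73  0.29]
245 [ 0.509 -0.061] [ 0.52  0.59 -0.7   1.99  0.55  0.75  0.63]
265 [ 0.52 -0.07] [ 0.5   0.59 -0.65  1.96  0.52  0.76  1.03]
```

Run:
```python
from h import *
q=np.array(manip.ik([.13,-.37,.30],down(np.radians(19))))
manip.movej(q);show(st())
q[0]=-0.05;q[2]=0;manip.movej(q);show(st())
manip.movel([.47,-.04,.26],down(np.radians(86)),feed=.2)
manip.grab()
s=st();show(s);print(s['width'])
im=manip.camera("wrist");cv2.imwrite("pics/w1.png",im[:,:,::-1]);C=cam("wrist",s)
Z=dict(hub=.043,tab=.072,tag_ring=.030,valve_top=.042,tag_disc=.030,tag_cross=.030,tag_square=.030,tag_star=.03,tag_bar=.03)
for t,z in Z.items():
    print(t,[(np.round(e['point']).tolist(),at_z(C,e['point'],z)[:2].round(4).tolist(),round(e['p'],2)) for e in manip.tip_of("wrist",t)][:2])
```

```text
t 1.54 [ 0.1306 -0.3712  0.3003] F [ 0.5 -0.1 -0.4] q [ 1.11  0.01 -0.01  2.01  0.    1.12 -0.14]
t 3.11 [ 0.3911 -0.0349  0.2999] F [ 0.   0.5 -0.8] q [-0.05  0.01  0.    2.01  0.    1.12 -0.14]
t 4.47 [ 0.47 -0.04  0.26] F [-0.7 -0.8 -0.5] q [-0.04  0.18  0.02  1.92 -0.    1.04 -0.09]
-0.00015976859521284369
hub [([407.0, 197.0], [0.5476, -0.0359], 0.73)]
tab [([378.0, 177.0], [0.5192, -0.0134], 0.79)]
tag_ring [([472.0, 150.0], [0.6068, -0.0013], 0.27)]
valve_top []
tag_disc [([431.0, 112.0], [0.5709, 0.0332], 0.67)]
tag_cross [([446.0, 244.0], [0.5855, -0.0854], 0.82), ([378.0, 112.0], [0.5262, 0.0357], 0.17)]
tag_square [([374.0, 116.0], [0.5232, 0.0332], 0.68)]
tag_star [([478.0, 202.0], [0.6134, -0.0471], 0.85)]
tag_bar [([473.0, 146.0], [0.6076, 0.0019], 0.79)]
```

View pics/w1.png

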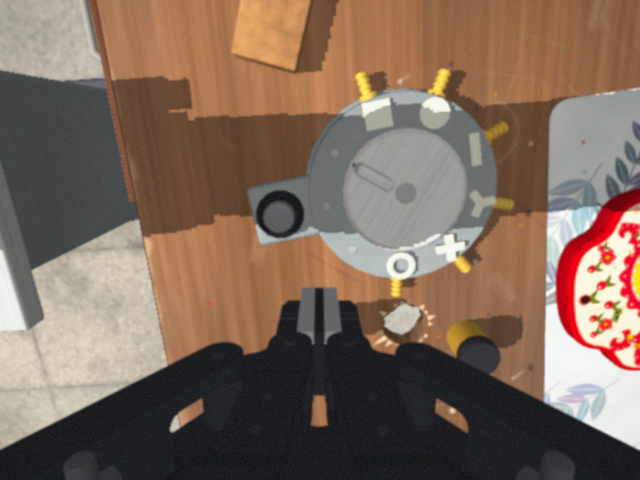

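The wrist view shows the hub cap at (405,192), the ring at (401,265), the cross at (451,246), the disc at (435,112) and the button at (280,213). The tab points from (405,192) to (357,168), and the closed fingertips are at about (320,290). Next I'll fit the station pose to all of these.

Run:
```python
from h import *
from scipy.optimize import least_squares
s=st();C=cam("wrist",s);d=np.radians
def P(r,a,z):return [r*np.cos(d(a)),r*np.sin(d(a)),z]
L=[(P(69,-100,36),(401,265)),(P(69,-60,36),(451,246)),(P(69,-20,36),(482,203)),(P(69,20,36),(475,149)),(P(69,60,36),(435,112)),(P(69,100,36),(377,113)),([0,0,46],(405,192)),([-112,0,42],(280,213))]
X=np.array([a for a,_ in L])/1e3;U=np.array([b for _,b in L])
W=lambda v:R.from_euler('z',v[2]).apply(X)+[v[0],v[1],0]
f=lambda v:np.ravel([proj(C,w)-u for w,u in zip(W(v),U)])
r=least_squares(f,[.54,-.034,.13]);print(r.x,np.degrees(r.x[2]));print(r.fun.reshape(-1,2).round(1))
for u in((391,187),(357,168)):
    p=at_z(C,u,.072)[:2]-r.x[:2];print("tab edge",np.hypot(*p).round(4),np.degrees(np.arctan2(p[1],p[0])-r.x[2])%360)
```

```text
[ 0.54619944 -0.03070592  0.12235791] 7.010591997820625
[[-0.2 -0.8]
 [-0.9  0.7]
 [-1.8 -0.9]
 [ 0.7 -0.6]
 [ 0.5 -0.2]
 [ 1.7 -0.2]
 [ 1.3 -0.3]
 [-1.6  2.2]]
tab edge 0.0197 145.23139828583916
tab edge 0.0504 142.295509170127
```

```bash
cat >> h.py <<'E'
HUB=np.array([.543,-.032])
def pose(th,off,z=.075,r=.038):
    a=np.radians(th);p=HUB+r*np.array([np.cos(a),np.sin(a)])-off*np.array([-np.sin(a),np.cos(a)])
    return [*p,z],down(a-np.pi/2)
E
python3 - <<'E'
from h import *
p,o=pose(147,.034,.13);manip.reach(p,o);show(st())
p,o=pose(147,.034);manip.movel(p,o,feed=.06);show(st())
if abs(st()['force'][2])<5:
    p,o=pose(147,.016);manip.movel(p,o,feed=.04);show(st())
    for th in range(155,260,8):
        manip.movel(*pose(th,.016),feed=.05);s=st();print(th,round(s['time'],2),s['force'].round(1))
        if np.linalg.norm(s['force'])>20: print("stop");break
    im=manip.camera("top");cv2.imwrite("pics/t2.png",cv2.resize(im[190:320,240:390,::-1],None,fx=4,fy=4,interpolation=3))
E
```

```text
t 5.63 [0.5296 0.0168 0.1303] F [0.4 0.2 0.7] q [-0.16  0.42  0.04  1.95 -0.02  0.77 -0.68]
t 6.7 [0.5299 0.0173 0.0753] F [ 0.5 -0.4 -0.4] q [-0.16  0.5   0.03  1.99 -0.03  0.65 -0.68]
t 7.3 [0.5199 0.0022 0.0751] F [0.8 1.7 0.7] q [-0.13  0.49  0.03  2.02 -0.02  0.63 -0.66]
155 7.59 [ 1.   2.6 -0.7]
163 7.88 [1.4 1.6 1.2]
171 8.18 [-1.2  0.1 -0.5]
179 8.47 [0.4 0.6 0.2]
187 8.76 [ 0.6 -0.4  0.3]
195 9.05 [ 0.5  3.8 -0.8]
203 9.34 [ 0.2  1.8 -1.1]
211 9.63 [-0.1  0.9  0.5]
219 9.93 [-0.9  0.7 -0.2]
227 10.22 [-0.1  0.8 -0.1]
235 10.51 [-1.3  2.3  0.1]
243 10.8 [-1.9  0.9  0.3]
251 11.09 [ 0.4 -0.8  0. ]
259 11.38 [-1.   0.7 -0. ]
```

View pics/t2.png

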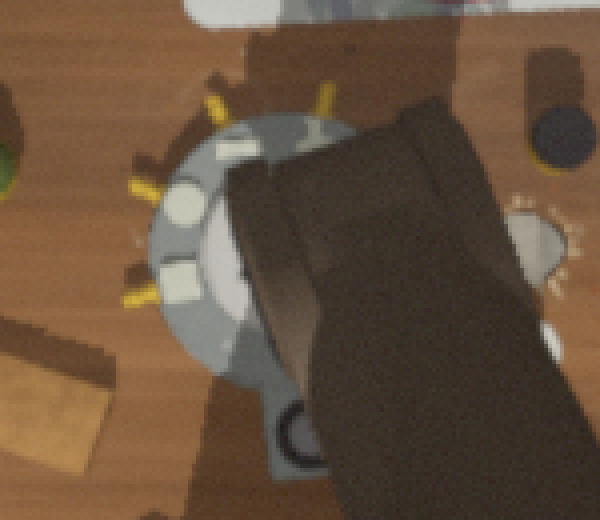

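The arm hides the dial here, but the push forces show three clicks. I'll back off, lift, and check with the wrist camera.

Run:
```python
from h import *
manip.movel(*pose(259,.026),feed=.06)
p,o=pose(259,.026,.14);manip.movel(p,o,feed=.15)
manip.reach([.47,-.04,.26],down(np.radians(86)))
s=st();show(s);im=manip.camera("wrist");C=cam("wrist",s)
cv2.imwrite("pics/w3.png",cv2.resize(im[80:300,230:520,::-1],None,fx=2.5,fy=2.5,interpolation=3))
for t,z in dict(tab=.072,tab_ray=.031,tag_ring=.03,valve_top=.042).items():
    for e in manip.tip_of("wrist",t)[:2]:
        p=at_z(C,e['point'],z)[:2];w=p-[.5462,-.0307];print(t,np.round(e['point']),p.round(4),np.hypot(*w).round(3),np.degrees(np.arctan2(w[1],w[0]))-7,round(e['p'],2))
```

```text
t 13.49 [ 0.4697 -0.0401  0.2591] F [ 0.6 -0.   0.2] q [ 0.21  0.2  -0.28  1.9   0.06  1.05 -0.17]
tab [415. 240.] [ 0.5466 -0.0659] 0.035 -96.32214635313599 0.96
tab [400. 265.] [ 0.5345 -0.0867] 0.057 -108.82189479058458 0.61
tag_ring [400. 266.] [ 0.5421 -0.103 ] 0.072 -100.26283200326846 0.83
valve_top [277. 220.] [ 0.4332 -0.0487] 0.114 -177.9549001189438 0.96
```

View pics/w3.png

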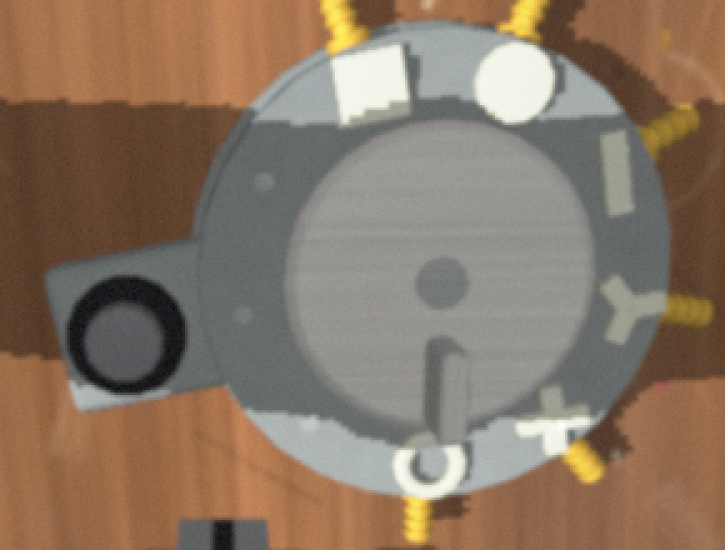

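The tab at (415,240) points at the ring at (400,266). It measures -96°, with the same +4° height bias seen at the start (it read 142–145° when at 140°), so it has clicked in at -100°. The closed tips are about 14 x 22 mm, which fits on the 28 mm button, so I'll press it now.

Run:
```python
from h import *
b=[.4325,-.0475];o=down(np.radians(86))
manip.movel([*b,.12],o,feed=.15);manip.movel([*b,.068],o,feed=.08)
s=st();show(s);f0=s['force'][2]
for i in range(1,19):
    z=.068-.001*i;manip.movel([*b,z],o,feed=.02);manip.pause(.05);s=st();f=s['force'][2]-f0
    print(round(z,4),s['position'][2].round(4),round(f,1))
    if f>14: break
manip.pause(.3);s=st();show(s)
manip.movel([*b,.12],o,feed=.08);manip.reach([.40,-.04,.30],o)
manip.pause(.3);s=st();show(s)
T=manip.camera("top");cv2.imwrite("pics/t4.png",cv2.resize(T[170:330,210:410,::-1],None,fx=3.5,fy=3.5,interpolation=3))
C=cam("wrist",s);im=manip.camera("wrist")
cv2.imwrite("pics/w4.png",im[:,:,::-1])
```

```text
t 15.66 [ 0.4328 -0.0475  0.0683] F [-0.3  1.4 -0.2] q [ 0.17  0.42 -0.24  2.2   0.19  0.54 -0.28]
0.067 0.0673 0.8
0.066 0.066 -0.2
0.065 0.0649 0.8
0.064 0.0641 1.5
0.063 0.063 2.6
0.062 0.062 2.0
0.061 0.061 3.2
0.06 0.06 3.9
0.059 0.059 4.7
0.058 0.0581 6.4
0.057 0.0578 21.8
t 19.26 [ 0.4326 -0.0475  0.0578] F [-3.4  0.5 22.1] q [ 0.17  0.44 -0.23  2.21  0.2   0.51 -0.29]
t 21.26 [ 0.3998 -0.04    0.299 ] F [-0.3  0.  -0.5] q [ 0.3   0.05 -0.34  1.97  0.02  1.12 -0.12]
```

View pics/w4.png

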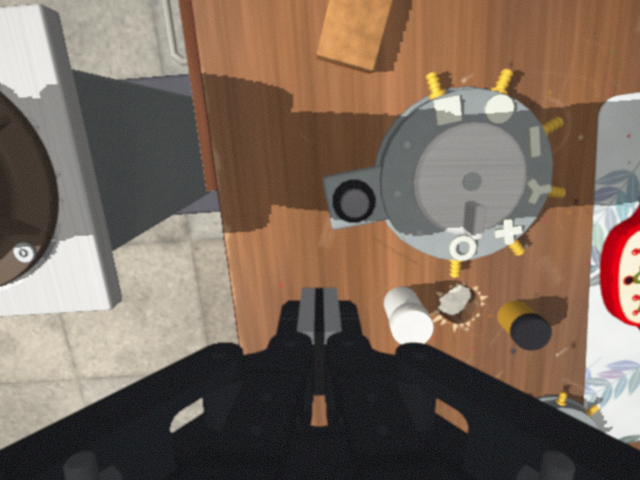

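The button went down its full 6 mm to the hard stop, with the spring at about 5–6 N, and has been released. The tab (470,215) still points at the ring (462,246), and the jars and block are standing where they were. Handing in.

```bash
python3 -c "
from station import manip
print(manip.close_job())"
```

```text
the job is handed in; nothing more can be done
None
```

The selector tab is clicked in pointing at the ring marker, then the button was pressed fully down and released; I handed the job in at about 21 s, with nothing else touched.

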